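Slide a wet painting under the hand-rest bridge

TASK

Push the wet painted panel flat along the table, in through the open side of the low wooden hand-rest bridge that faces it, until it lies straight and centred under the bar, midway between its feet and with equal lengths of panel showing on both sides, then take the hand away. Push only on the panel's bare wooden edges: nothing may touch the wet paint, and the panel must not be lifted or tipped. Leave the bridge, the paint bottle, the tumbler and the brush jar where they stand.

Things in the scene. Friction and masses are not known exactly. Their poses are not given: they have to be found in the camera images.
- panel: loose painted panel, 0.2 kg, 110 mm (its x) by 150 mm (its y), 19 mm high: a wooden board 17 mm thick with upright edges, on it 2 mm of wet paint (red with patches) inside an 8 mm bare rim. Origin: centre of its underside, z up. Starts about 200 mm out on the bridge's -y or +y side, up to 30 mm off line and 0.35 rad askew; half a turn makes no difference; its length goes through the bridge
- bridge: loose low bridge, 0.9 kg: pale wooden bar 200 mm long (its x), 50 mm wide (y), 16 mm thick, on two dark feet 25 mm (x) by 60 mm (y) at its ends. The passage under it runs along y, open at both ends, 150 mm wide, 23 mm high; bar top 39 mm above the table. Origin: at table level below the bar's centre, z up. The panel ends centred here, its y along the bridge's y
- bottle: bystander: yellow paint bottle, 64 mm across, 190 mm high, standing about 200 mm from the bridge on the open side away from the panel. Origin at the centre of its underside
- tumbler: bystander: clear plastic tumbler, 72 mm across, 100 mm high, standing about 170 mm from the bridge's centre, off the robot-side foot. Origin at the centre of its underside
- brush_jar: bystander: white jar with brushes, 72 mm across, jar 90 mm and brushes about 200 mm high, standing about 190 mm from the bridge's centre, off the foot away from the robot. Origin at the centre of its underside
There are look-alikes about, which are no part of the job. Of the things that look like the panel, take the one that is farthest to the robot's right at the start.

How it is judged:
By the outcome, as a careful person would: the job done as asked, in the order asked, and still so for the second after the job is handed in, with the robot touching nothing.
It also fails if it takes over 72 s, if anything falls off the work surface, if the arm or the gripper's body presses on something with over 40 N, if the wrist force passes 120 N, or if a joint passes its speed limit or range.

ROBOT

A 6-joint arm with a two-finger parallel gripper is mounted at the origin on the work surface. World frame = base frame: x ahead of the robot, y to its left, z up, the work surface at z = 0. Lengths are in m, angles in rad, forces in N, time in s.
With the tool pointing down it reaches from about 0.35 to 0.975 m from the base axis. Payload 4.9 kg.
Tool frame: the origin (TCP) lies at the very end of the fingers, on their centre line; the grasp point (between the pads) lies 19 mm behind it; z points along the fingers, y is the line along which they close (so a half turn about z gives the same grasp; the last joint's range is limited). The gripper opens to 85 mm and grips with 20 to 120 N. Pads are 22 mm wide; open, the fingers measure 114 mm over their backs; the gripper's body (76 mm by 85 mm) begins 54 mm behind the grasp point. The pads swing forward as they close: fully open they stand 13 mm farther back than shut.
Start: joints at [1.085, 0.053, 1.613, -0, 1.476, -0.119], TCP at [0.224, 0.583, 0.231] pointing down, gripper open.
Joint ranges: [-3.01, 3.01], [-1.01, 2.22], [0.06, 2.58], [-1.02, 4.17], [0.09, 2.62], [-3.14, 3.14]. Speed limits (rad/s): [2.57, 2.57, 3.14, 3.14, 3.14, 3.14].

INTERFACE

Orientations are given as a rotation vector (axis times angle).
In Python, from station import ctrl gives the robot as it stands.
- The arm moves only by the tool jog_arm, never from a script. Its argument "plan" is a list of rows, each a list of 7 numbers: the shift along the tool's x, y, z in units of 0.02 m (1.0 is 0.02 m), then the turn, a rotation vector about the tool's x, y, z in units of 45 degrees (1.0 is 45 degrees), then the opening, from -1 (shut) to 1 (fully open). A call has 1 to 8 rows; each row shifts and turns the commanded pose from where the row before left it, along the tool's axes as they then stand; what a row does not reach is not made up. A row lasts 1/10 s, in which the tool goes at most 50 mm and 8.59 degrees, less where a joint would pass 70% of its speed; a pose out of reach is approached as far as the arm can. A call with a number of a shift or a turn outside -1 to 1 is refused whole. A call with a gripper value outside its range is refused whole. The fingers move at their own pace and stop on an object; "grip_force" is the grip in N (left out, the last holds). Time passes only in rows, so rows that do not move let the fingers close. It gives the time, the measured TCP pose, the force, the opening and the grip force at its end, in the units of the state.
- ctrl.get_obs(): the state, without advancing time (a new reading comes with each control period).
- ctrl.get_image(name): name is "scene" or "top" or "wrist"; returns (picture, depth): 420x560x3 uint8, red, green, blue; 420x560 float32, m along the optical axis (not along the pixel's ray), 0 where there is no reading.
- ctrl.camera_info(name): a dict with "camera_matrix" (3x3 intrinsics, pixels), "rvec" (rotation vector, rad) and "tvec" (3), from world to camera coordinates, as OpenCV has them; the wrist camera has in their place "T_tool_cam" (4x4, takes a point from camera to tool coordinates, whose origin is the TCP and whose axes are the flange's). Camera axes: x right, y down, z forward; pixel columns grow to the right and rows downward; lengths in m; the calibration is good to about 2 mm. The wrist camera is an equidistant fisheye: a pixel r from the principal point sees the ray r / f radians off the axis. A picture is of the moment at which its call begins: read the wrist's pose just before it. camera_info takes no time and is no camera call.
- ctrl.finish_job(): hands the job in; it is judged then, once.
The state is a dict: "t": time; "q": joint angles; "dq": joint speeds; "effort": joint torques, N m; "tool_pos": TCP position; "tool_rot": TCP orientation; "contact_force": force on the tool from outside, world axes, zero at the start; "wrist_torque": the same for the moment, N m; "opening": finger opening in m; "grip_force": force on a finger pad.
Only numpy, scipy, OpenCV 4.12 (cv2) and the standard library are available. Lean on these libraries where they do the work, as an engineer would, in place of code of your own. Each camera call takes 0.05 s, during which the arm holds its last target. There are 200 camera calls.

## Working session

There is one attempt and no reset: what is moved stays moved. The work goes in short steps, Python scripts to look and compute and a tool call to move; the robot and the scene stay as the last step left them, time stands still between calls to the robot, and variables do not carry over. Pictures are saved under pics/ and viewed, at most 10 in all, crops included, and the job is handed in when it is done.

Besides the shell and the picture viewer there is one more tool, called after "Call:" in YAML: its name, and indented under it one key for each argument. jog_arm: Moves the arm, as the interface text tells. Shifts and turns lie within -1 to 1; 1 stands for 0.02 m of shift or 45 degrees of turn. Its arguments: {"type":"object","properties":{"plan":{"type":"array"},"grip_force":{"type":"number"}},"required":["plan"]}

```bash
mkdir -p pics; ls; cat > h.py <<'E'
import numpy as np, cv2
from station import ctrl
def world(name):
    im,d=ctrl.get_image(name); c=ctrl.camera_info(name)
    K=np.array(c["camera_matrix"]);R=cv2.Rodrigues(np.array(c["rvec"],float))[0];t=np.array(c["tvec"],float).ravel()
    v,u=np.mgrid[:d.shape[0],:d.shape[1]]
    P=np.stack([(u-K[0,2])/K[0,0]*d,(v-K[1,2])/K[1,1]*d,d],-1)
    W=(P-t)@R; W[d==0]=np.nan
    return im,d,W
E
python3 - <<'E'
from h import *
for n in ("top","scene"):
    im,d,W=world(n); cv2.imwrite(f"pics/{n}0.png",im[:,:,::-1]); np.savez(f"{n}0.npz",im=im,W=W)
    print(n,ctrl.camera_info(n))
print(ctrl.get_obs())
E
```

```text
pics
top {'camera_matrix': array([[408.72777821,   0.        , 289.64558054],
       [  0.        , 408.72777821, 217.38581584],
       [  0.        ,   0.        ,   1.        ]]), 'rvec': array([ 2.20134769, -2.13833091,  0.17582005]), 'tvec': array([0.00064401, 0.57590231, 0.61710001])}
scene {'camera_matrix': array([[497.46689439,   0.        , 280.95801638],
       [  0.        , 497.46689439, 211.81486483],
       [  0.        ,   0.        ,   1.        ]]), 'rvec': array([ 0.7670559 ,  2.61056496, -1.1127539 ]), 'tvec': array([ 0.46998631, -0.21274643,  1.06976285])}
{'t': 0.1, 'q': array([ 1.08499220e+00,  5.33144101e-02,  1.61414436e+00,  7.31103527e-06,
        1.47599605e+00, -1.19009582e-01]), 'dq': array([-0.00065994, -0.00135029, -0.00265603, -0.00021033,  0.00063943,
       -0.00192882]), 'effort': array([ 4.74969984e-04, -3.94902742e+01, -3.71363461e+01, -1.73239682e-04,
        3.86410058e-03,  2.51151761e-06]), 'tool_pos': array([0.22388204, 0.58292878, 0.23017871]), 'tool_rot': array([-5.72833580e-01, -3.08835400e+00,  2.78844898e-03]), 'contact_force': array([-0.15235257, -0.94192636,  0.17038598]), 'wrist_torque': array([-0.03993426, -0.05579233, -0.02106707]), 'grip_force': 0.0, 'opening': 0.08532281794378005}
```

View pics/top0.png

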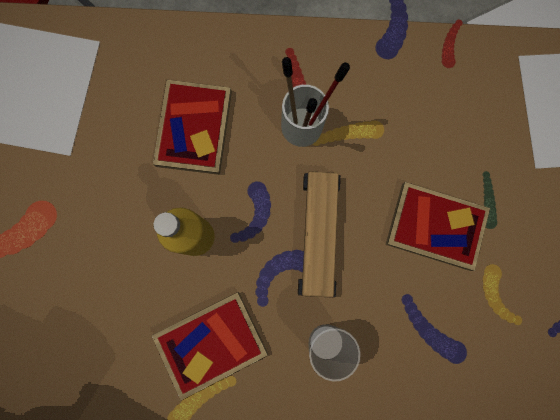

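View pics/scene0.png

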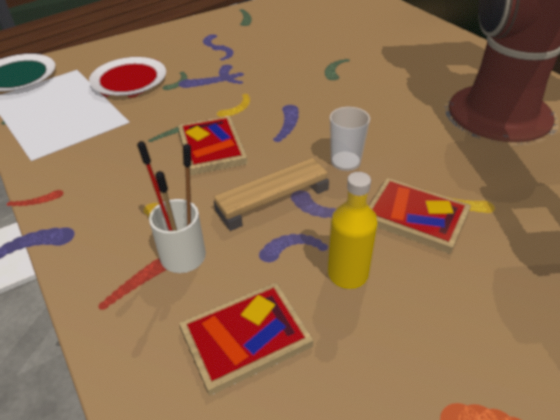

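The top picture shows three panels. The one at the right (440,226), opposite the bridge at (321,234), should be the robot's right one. The bottle is at (185,232), the tumbler at (333,352) and the jar at (305,115). Next I'll fit their poses.

```bash
cat >> h.py <<'E'
def fit(W,c,rad,zlo,zhi):
    m=(np.abs(W[...,2]-(zlo+zhi)/2)<(zhi-zlo)/2)&(np.hypot(W[...,0]-c[0],W[...,1]-c[1])<rad)
    n,l,s,_=cv2.connectedComponentsWithStats(m.astype(np.uint8)); k=1+np.argmax(s[1:,4]); m=l==k
    p=W[m]; r=cv2.minAreaRect((p[:,:2]*1000).astype(np.float32)); return r,m.sum(),np.median(p[:,2])
E
python3 - <<'E'
from h import *
for n in("top","scene"):
    W=np.load(n+"0.npz")["W"]
    if n=="top":
        for u,v in((440,226),(321,234),(193,125),(210,345),(185,232),(333,352),(305,115),(400,330),(250,120)): print((u,v),W[v,u].round(4))
        pc=W[226,440];bc=W[234,321]
    print("panel",fit(W,pc,.12,.010,.028)); print("bridge",fit(W,bc,.13,.031,.046))
    m=np.hypot(W[...,0]-pc[0],W[...,1]-pc[1])<.14
    print("table z",np.nanmedian(W[...,2][m&(W[...,2]<.008)]))
    for nm,q in(("bottle",W[232,185]),):pass
E
```

```text
(440, 226) [ 0.5712 -0.233   0.0201]
(321, 234) [ 0.5503 -0.0331  0.0394]
(193, 125) [0.7291 0.1832 0.0195]
(210, 345) [0.3722 0.1364 0.0196]
(185, 232) [0.5381 0.1583 0.1433]
(333, 352) [ 0.3626 -0.0597  0.0047]
(305, 115) [ 0.7589 -0.0054  0.0076]
(400, 330) [ 0.3988 -0.1712 -0.0015]
(250, 120) [0.7481 0.0896 0.0023]
panel (((572.3878173828125, -232.34121704101562), (150.92861938476562, 110.43248748779297), 74.40341186523438), np.int64(5908), np.float64(0.019164725702216844))
bridge (((552.4431762695312, -32.15858459472656), (50.23856735229492, 199.95437622070312), 88.398681640625), np.int64(3889), np.float64(0.03947185391519163))
table z 0.0005606806410797673
panel (((573.375244140625, -234.59912109375), (156.26634216308594, 109.82569122314453), 74.8380126953125), np.int64(2541), np.float64(0.01970157268923017))
bridge (((552.9822387695312, -33.932945251464844), (53.45531463623047, 200.96604919433594), 88.19880676269531), np.int64(2545), np.float64(0.03981934315575351))
table z 0.0010657494083941568
```

Call:
jog_arm:
  plan:
    - [-1,-0.9,0,0,0,0,1]
    - [-1,-0.9,0,0,0,0,1]
    - [-1,-0.9,0,0,0,0,1]
    - [-1,-0.9,0,0,0,0,1]
    - [-1,-0.9,0,0,0,0,1]
    - [-1,-0.9,0,0,0,0,1]
    - [-1,-0.9,0,0,0,0,1]
    - [-1,-0.9,0,0,0,0,1]

```text
t: 0.9
tool_pos: [0.322, 0.3904, 0.2307]
tool_rot: [-0.573, -3.088, 0.001]
contact_force: [0.4, 0.9, -0.7]
opening: 0.0853
grip_force: 0.0
```

Call:
jog_arm:
  plan:
    - [-1,-0.9,0,0,0,0,1]
    - [-1,-0.9,0,0,0,0,1]
    - [-1,-0.9,0,0,0,0,1]
    - [-1,-0.9,0,0,0,0,1]
    - [-1,-0.9,0,0,0,0,1]
    - [-1,-0.9,0,0,0,0,1]
    - [-1,-0.9,0,0,0,0,1]
    - [-1,-0.9,0,0,0,0,1]

```text
t: 1.7
tool_pos: [0.4196, 0.1987, 0.2308]
tool_rot: [-0.573, -3.088, 0.0]
contact_force: [-0.0, -0.7, 0.2]
opening: 0.0852
grip_force: 0.0
```

Call:
jog_arm:
  plan:
    - [-1,-0.9,0,0,0,0,1]
    - [-1,-0.9,0,0,0,0,1]
    - [-1,-0.9,0,0,0,0,1]
    - [-1,-0.9,0,0,0,0,1]
    - [-1,-0.9,0,0,0,0,1]
    - [-1,-0.9,0,0,0,0,1]
    - [-1,-0.9,0,0,0,0,1]
    - [-1,-0.9,0,0,0,0,1]

```text
t: 2.5
tool_pos: [0.5173, 0.007, 0.2307]
tool_rot: [-0.573, -3.088, -0.0]
contact_force: [0.5, -0.0, 1.3]
opening: 0.0857
grip_force: 0.0
```

Call:
jog_arm:
  plan:
    - [-1,-0.9,0,0,0,0,1]
    - [-1,-0.9,0,0,0,0,1]
    - [-1,-0.9,0,0,0,0,1]
    - [-1,-0.9,0,0,0,0,1]
    - [-1,-0.9,0,0,0,0,1]
    - [-1,-0.9,0,0,0,0,1]
    - [-1,-0.9,0,0,0,0,1]
    - [-1,-0.9,0,0,0,0,1]

```text
t: 3.3
tool_pos: [0.6151, -0.1847, 0.2305]
tool_rot: [-0.573, -3.088, -0.0]
contact_force: [0.7, 0.7, 0.4]
opening: 0.0852
grip_force: 0.0
```

Call:
jog_arm:
  plan:
    - [-0.95,-0.87,0,0,0,-0.06,1]
    - [-0.95,-0.87,0,0,0,-0.06,1]
    - [-0.95,-0.87,0,0,0,0,1]
    - [0,0,1,0,0,0,1]
    - [0,0,1,0,0,0,1]
    - [0,0,1,0,0,0,1]
    - [0,0,1,0,0,0,1]
    - [0,0,1,0,0,0,1]

```text
t: 4.1
tool_pos: [0.6522, -0.251, 0.1297]
tool_rot: [-0.427, -3.111, -0.001]
contact_force: [0.9, 0.5, 0.8]
opening: 0.0852
grip_force: 0.0
```

Call:
jog_arm:
  plan:
    - [0,0,1,0,0,0,1]
    - [0,0,1,0,0,0,1]
    - [0,0,1,0,0,0,1]
    - [0,0,1,0,0,0,1]
    - [0,0,0.9,0,0,0,1]
    - [0,0,0.5,0,0,0,1]
    - [0,0,0,0,0,0,1]

```text
t: 4.8
tool_pos: [0.6513, -0.2505, 0.0208]
tool_rot: [-0.426, -3.109, -0.002]
contact_force: [-0.9, -0.0, -0.3]
opening: 0.0853
grip_force: 0.0
```

```bash
cat >> h.py <<'E'
B=np.array([552.4,-32.2]); A=np.radians(88.4)
def pose(fn=None):
    im,d,W=world("top"); r,n,z=fit(W,np.array(PC)/1000,.12,.010,.028)
    if fn: cv2.imwrite(fn,im[:,:,::-1])
    a=r[2] if r[1][0]>r[1][1] else r[2]+90
    d_=np.array(r[0])-B; v=np.array([np.cos(A),np.sin(A)]); w=np.array([v[1],-v[0]])
    print("panel",np.round(r[0],1),"size",np.round(r[1],1),"ang",round(a,1),"lat",round(d_@w,1),"along",round(d_@v,1),"askew",round((a-88.4+90)%180-90,1))
    try: print("bridge",fit(W,B/1000,.13,.031,.046)[0])
    except Exception as e: print(e)
    o=ctrl.get_obs(); R=cv2.Rodrigues(o["tool_rot"])[0]; t=o["tool_pos"]*1000
    print("t",o["t"],"tcp",t.round(1),"lat",round((t[:2]-B)@w,1),"along",round((t[:2]-B)@v,1),"yang",np.degrees(np.arctan2(R[1,1],R[0,1])).round(1),"F",o["contact_force"].round(1))
    return im,W
E
python3 - <<'E'
import h; h.PC=(572,-232); h.pose("pics/a.png")
E
```

```text
panel [ 572.5 -232.4] size [150.8 110.8] ang 74.4 lat 25.7 along -199.5 askew -14.0
bridge ((552.3687744140625, -32.11315155029297), (50.16729736328125, 199.9702911376953), 88.41283416748047)
t 4.85 tcp [ 652.2 -251.    22.4] lat 105.9 along -215.9 yang 74.4 F [-0.  -0.2  0.3]
```

View pics/a.png

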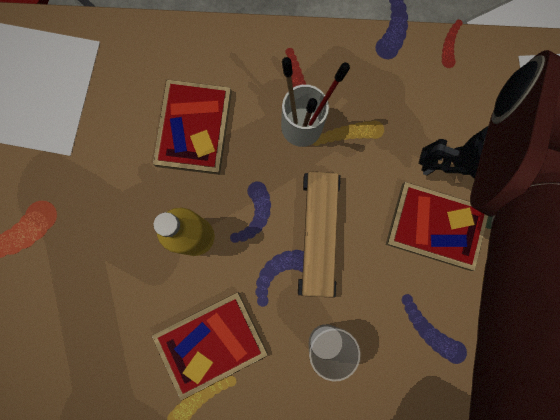

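The gripper stands beside the panel's far long edge, its finger at (445,158). The panel has not moved. I'll lower it to edge height.

Call:
jog_arm:
  plan:
    - [0,0,0.5,0,0,0,1]
    - [0,0,0.5,0,0,0,1]
    - [0,0,0.2,0,0,0,1]
    - [0,0,0.15,0,0,0,1]
    - [0,0,0,0,0,0,1]

```text
t: 5.35
tool_pos: [0.6523, -0.251, -0.0043]
tool_rot: [-0.427, -3.112, -0.0]
contact_force: [-0.5, 0.5, -1.3]
opening: 0.0856
grip_force: 0.0
```

Call:
jog_arm:
  plan:
    - [0.35,0.05,0.1,0,0,0,1]
    - [0.35,0.05,0,0,0,0,1]
    - [0.14,0.03,0,0,0,-0.031,1]
    - [0.14,0.03,0,0,0,-0.031,1]
    - [0.14,0.03,0,0,0,-0.031,1]
    - [0.14,0.03,0,0,0,-0.031,1]
    - [0.14,0.03,0,0,0,-0.031,1]
    - [0.14,0.03,0,0,0,-0.031,1]

```text
t: 6.15
tool_pos: [0.6242, -0.2384, -0.0054]
tool_rot: [0.195, 3.135, -0.0]
contact_force: [0.9, 0.5, 0.6]
opening: 0.0854
grip_force: 0.7
```

Call:
jog_arm:
  plan:
    - [0.14,0,0,0,0,-0.031,1]
    - [0.14,0,0,0,0,-0.031,1]
    - [0.14,0,0,0,0,-0.031,1]
    - [0.1,0,0,0,0,-0.031,1]
    - [0,0,0,0,0,0,1]

```text
t: 6.65
tool_pos: [0.6132, -0.2376, -0.0058]
tool_rot: [-0.044, -3.14, 0.0]
contact_force: [0.5, 0.1, 0.1]
opening: 0.0853
grip_force: 0.3
```

```bash
python3 - <<'E'
import h; h.PC=(550,-232); h.pose()
E
```

```text
panel [ 549.2 -222.6] size [115.8 114.3] ang 87.8 lat 2.1 along -190.4 askew -0.6
bridge ((552.333251953125, -32.26686477661133), (50.32423400878906, 199.89102172851562), 88.41692352294922)
t 6.7 tcp [ 613.2 -237.7   -5.9] lat 66.5 along -203.7 yang 88.4 F [ 1.1 -0.5  0.9]
```

Call:
jog_arm:
  plan:
    - [-0.5,0,0,0,0,0,1]
    - [-0.5,0,0,0,0,0,1]
    - [0,0,-1,0,0,0,1]
    - [0,0,-1,0,0,0,1]
    - [0,0,-1,0,0,0,1]
    - [0.86,-1,-1,0,0,0,1]
    - [0.9,-1,0,0,0,0,1]
    - [0.9,-1,0,0,0,0,1]

```text
t: 7.5
tool_pos: [0.5797, -0.2976, 0.0757]
tool_rot: [0.044, 3.139, -0.002]
contact_force: [0.8, -0.4, 0.2]
opening: 0.0853
grip_force: 0.0
```

Call:
jog_arm:
  plan:
    - [0.9,-1,0,0,0,0,1]
    - [0.9,-1,0,0,0,0,1]
    - [0,-0.2,0,0,0,0.18,1]
    - [0,0,0,0,0,0.18,1]
    - [0,0,0,0,0,0.18,1]
    - [0,0,0,0,0,0.18,1]
    - [0,0,0,0,0,0.18,1]
    - [0,0,0,0,0,0.18,1]

```text
t: 8.3
tool_pos: [0.5422, -0.3397, 0.0743]
tool_rot: [-1.342, -2.84, 0.0]
contact_force: [-0.2, -0.3, -0.5]
opening: 0.0853
grip_force: 0.0
```

Call:
jog_arm:
  plan:
    - [0,0,0,0,0,0.18,1]
    - [0,0,0,0,0,0.18,1]
    - [0,0,0,0,0,0.18,1]
    - [0,0,0,0,0,0.18,1]
    - [0,0,0,0,0,0.18,1]
    - [0,0,0,0,0,0.02,1]
    - [0,0,0,0,0,0,1]

```text
t: 9.0
tool_pos: [0.542, -0.3396, 0.0743]
tool_rot: [-2.251, -2.192, 0.0]
contact_force: [-0.1, -0.1, -0.3]
opening: 0.0854
grip_force: 0.0
```

```bash
python3 - <<'E'
import h; h.PC=(550,-232); h.pose("pics/b.png")
E
```

```text
panel [ 546.5 -240.3] size [151.8 110.3] ang 87.8 lat -0.1 along -208.2 askew -0.6
bridge ((552.5040893554688, -32.15888595581055), (50.2569694519043, 200.0084228515625), 88.41996765136719)
t 9.05 tcp [ 541.9 -339.6   74.2] lat -2.0 along -307.5 yang -1.5 F [ 0.5 -0.7 -0.2]
```

View pics/b.png

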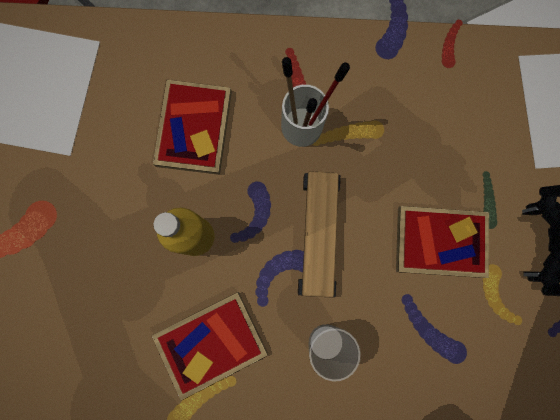

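The panel lies at (444,241), nearly in line, and the fingers are behind its rear edge at about (535,210) and (535,277). I'll lower the hand and push.

Call:
jog_arm:
  plan:
    - [0,0.1,1,0,0,0,1]
    - [0,0,1,0,0,0,1]
    - [0,0,1,0,0,0,1]
    - [0,0,0.6,0,0,0,1]
    - [0,0,0.4,0,0,0,1]
    - [0.25,0,0,0,0,0,1]
    - [0.25,0,0,0,0,0,1]
    - [0.15,0,0,0,0,0,1]

```text
t: 9.85
tool_pos: [0.5447, -0.3266, -0.0045]
tool_rot: [2.251, 2.188, 0.0]
contact_force: [0.1, -0.9, -0.2]
opening: 0.0853
grip_force: 0.5
```

Call:
jog_arm:
  plan:
    - [0.2,0,0,0,0,0,1]
    - [0.25,0,0,0,0,0,1]
    - [0.3,0,0,0,0,0,1]
    - [0.3,0,0,0,0,0,1]
    - [0.3,0,0,0,0,0,1]
    - [0.3,0,0,0,0,0,1]
    - [0.3,0,0,0,0,0,1]
    - [0.3,0,0,0,0,0,1]

```text
t: 10.65
tool_pos: [0.5452, -0.281, -0.0058]
tool_rot: [-2.253, -2.189, 0.0]
contact_force: [0.2, -2.6, 2.9]
opening: 0.0853
grip_force: 1.6
```

Call:
jog_arm:
  plan:
    - [0.3,0,0,0,0,0,1]
    - [0.3,0,0,0,0,0,1]
    - [0.3,0,0,0,0,0,1]
    - [0.3,0,0,0,0,0,1]
    - [0.3,0,0,0,0,0,1]
    - [0.2,0,0,0,0,0,1]
    - [0.1,0,0,0,0,0,1]
    - [0,0,0,0,0,0,1]

```text
t: 11.45
tool_pos: [0.546, -0.2448, -0.0061]
tool_rot: [-2.252, -2.188, -0.001]
contact_force: [1.0, -1.1, 0.3]
opening: 0.0851
grip_force: 0.3
```

```bash
python3 - <<'E'
import h; h.PC=(548,-160); h.pose("pics/c.png")
E
```

```text
panel [ 548.6 -163.8] size [163.7 112.4] ang 88.4 lat -0.1 along -131.7 askew -0.0
bridge ((552.3330078125, -32.11150360107422), (50.24382781982422, 199.85055541992188), 88.34325408935547)
t 11.5 tcp [ 545.9 -244.8   -6.2] lat -0.6 along -212.7 yang -1.7 F [-0.6 -0.2 -0.9]
```

View pics/c.png

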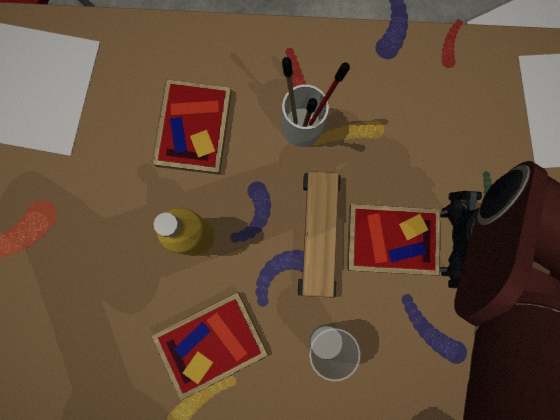

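The panel is at (395,240), straight before the bridge, with its front edge at column 349 and the fingers against its rear edge. I'll keep pushing.

Call:
jog_arm:
  plan:
    - [0.2,0,0,0,0,0,1]
    - [0.3,0,0,0,0,0,1]
    - [0.3,0,0,0,0,0,1]
    - [0.3,0,0,0,0,0,1]
    - [0.3,0,0,0,0,0,1]
    - [0.3,0,0,0,0,0,1]
    - [0.3,0,0,0,0,0,1]
    - [0.3,0,0,0,0,0,1]

```text
t: 12.3
tool_pos: [0.5476, -0.199, -0.0057]
tool_rot: [2.253, 2.189, -0.0]
contact_force: [-0.0, -1.3, -1.3]
opening: 0.0853
grip_force: 0.5
```

Call:
jog_arm:
  plan:
    - [0.3,0,0,0,0,0,1]
    - [0.3,0,0,0,0,0,1]
    - [0.3,0,0,0,0,0,1]
    - [0.3,0,0,0,0,0,1]
    - [0.3,0,0,0,0,0,1]
    - [0.3,0,0,0,0,0,1]
    - [0.3,0,0,0,0,0,1]
    - [0.3,0,0,0,0,0,1]

```text
t: 13.1
tool_pos: [0.549, -0.1511, -0.0057]
tool_rot: [-2.253, -2.189, 0.0]
contact_force: [-0.2, -0.6, -0.6]
opening: 0.0854
grip_force: 0.5
```

Call:
jog_arm:
  plan:
    - [0.3,0,0,0,0,0,1]
    - [0.3,0,0,0,0,0,1]
    - [0.3,0,0,0,0,0,1]
    - [0.15,0,0,0,0,0,1]
    - [0.1,0,0,0,0,0,1]
    - [0,0,0,0,0,0,1]

```text
t: 13.7
tool_pos: [0.5497, -0.1282, -0.0056]
tool_rot: [-2.253, -2.189, -0.0]
contact_force: [-0.6, -0.2, -1.3]
opening: 0.0855
grip_force: 0.0
```

```bash
cat >> h.py <<'E'
def ends():
    # panel parts seen on either side of the bar, in the bridge's frame (mm)
    im,W=pose(); v=np.array([np.cos(A),np.sin(A)]); w=np.array([v[1],-v[0]])
    D=W[...,:2]*1000-B; z=W[...,2]; la=D@w; al=D@v
    for s in(-1,1):
        m=(z>.010)&(z<.028)&(abs(la)<70)&(al*s>31)&(al*s<95)
        n,l,st,_=cv2.connectedComponentsWithStats(m.astype(np.uint8)); m=l==1+np.argmax(st[1:,4])
        L,Y=la[m],al[m]; q=m&(abs(la)<35)
        out=[]
        for a0 in range(35,75,10):
            k=(Y*s>a0)&(Y*s<a0+10); 
            if k.any(): out.append((L[k].min().round(1),L[k].max().round(1)))
        ed=[np.percentile(al[q&(abs(la-c)<8)]*s,99.5).round(1) for c in(-25,0,25)]
        print("side",s,"lat edges",out,"end (lat -25,0,25)",ed)
E
python3 - <<'E'
import h; h.PC=(552,-60)
h.ends()
E
```

```text
panel [550.  -87.7] size [ 57.6 110.2] ang 177.7 lat -0.9 along -55.6 askew 89.3
bridge ((552.3477783203125, -32.20530700683594), (50.18550491333008, 199.83018493652344), 88.4072036743164)
t 13.75 tcp [ 549.7 -128.4   -5.7] lat 0.0 along -96.2 yang -1.7 F [ 0.7 -0.3 -0.5]
side -1 lat edges [(np.float64(-55.5), np.float64(54.3)), (np.float64(-54.9), np.float64(53.0)), (np.float64(-55.7), np.float64(53.7)), (np.float64(-55.5), np.float64(54.0))] end (lat -25,0,25) [np.float64(74.5), np.float64(80.4), np.float64(82.5)]
side 1 lat edges [(np.float64(-55.0), np.float64(54.1)), (np.float64(-55.6), np.float64(53.9)), (np.float64(-55.6), np.float64(53.2)), (np.float64(-54.6), np.float64(53.0))] end (lat -25,0,25) [np.float64(66.3), np.float64(66.1), np.float64(65.9)]
```

Call:
jog_arm:
  plan:
    - [0.15,0,0,0,0,0,1]
    - [0.15,0,0,0,0,0,1]
    - [0.1,0,0,0,0,0,1]
    - [0,0,0,0,0,0,1]
    - [-0.4,0,0,0,0,0,1]
    - [-1,0,0,0,0,0,1]
    - [-1,0,0,0,0,0,1]
    - [-1,0,0,0,0,0,1]

```text
t: 14.55
tool_pos: [0.5478, -0.1895, -0.0058]
tool_rot: [-2.253, -2.189, -0.0]
contact_force: [0.8, -0.2, 0.2]
opening: 0.0853
grip_force: 0.0
```

Call:
jog_arm:
  plan:
    - [-1,0,-0.5,0,0,0,1]
    - [-1,0,-1,0,0,0,1]
    - [-1,0,-1,0,0,0,1]
    - [-1,0,-1,0,0,0,1]
    - [-1,0,-1,0,0,0,1]
    - [0,0,0,0,0,0,1]

```text
t: 15.15
tool_pos: [0.5469, -0.2924, 0.0883]
tool_rot: [2.251, 2.181, 0.002]
contact_force: [0.8, 1.2, 0.0]
opening: 0.0854
grip_force: 0.0
```

```bash
python3 - <<'E'
import h; h.PC=(552,-60)
h.ends(); h.pose("pics/d.png")
E
```

```text
panel [553.2  17.3] size [ 49.7 110. ] ang 178.3 lat -0.6 along 49.5 askew 89.9
bridge ((552.7471313476562, -32.15837860107422), (50.141685485839844, 200.67532348632812), 88.41214752197266)
t 15.2 tcp [ 545.8 -290.3   86. ] lat 0.7 along -258.2 yang -1.8 F [-0.8 -0.1  0.2]
side -1 lat edges [(np.float64(-55.5), np.float64(54.3)), (np.float64(-54.9), np.float64(52.8)), (np.float64(-55.7), np.float64(53.8)), (np.float64(-55.5), np.float64(54.4))] end (lat -25,0,25) [np.float64(75.6), np.float64(74.9), np.float64(75.8)]
side 1 lat edges [(np.float64(-55.0), np.float64(54.4)), (np.float64(-55.6), np.float64(53.6)), (np.float64(-54.5), np.float64(53.0)), (np.float64(-55.0), np.float64(54.4))] end (lat -25,0,25) [np.float64(74.2), np.float64(74.1), np.float64(74.1)]
panel [553.3  17.3] size [ 49.8 110.2] ang 178.3 lat -0.5 along 49.5 askew 89.9
bridge ((552.7139892578125, -32.20524597167969), (50.29154968261719, 200.57159423828125), 88.36424255371094)
t 15.25 tcp [ 544.9 -288.7   84.2] lat -0.3 along -256.6 yang -1.7 F [-0.5  0.4  0.4]
```

View pics/d.png

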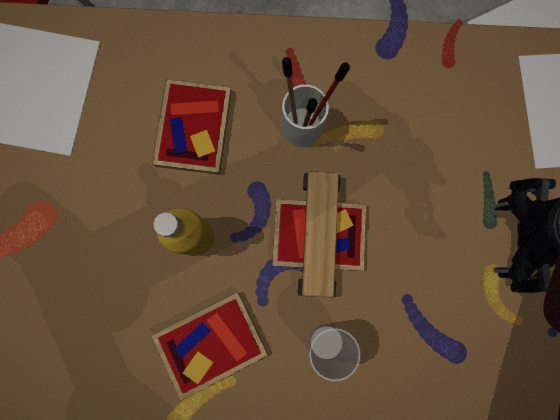

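The panel lies centred under the bar at (321,235), within about 0.6 mm and straight. The bridge and the other things have not moved, and the hand is clear at the right (525,235). I'm handing it in.

```bash
python3 -c "
from station import ctrl; print(ctrl.finish_job())"
```

```text
the job is handed in; nothing more can be done
None
```

The panel lies straight under the bridge, measured within about 1 mm of centre; only its edges were pushed, the bridge measured unmoved, the hand is clear, and the job was handed in at about 15 s.

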